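# Clamp the casting jacket shut with its quick-release skewer

## Task

The white casting jacket's quick-release skewer is still loose. First turn its brass wing nut clockwise, pressing the raised wing (on the robot's side) down until the nut goes firm with its wings level; then swing the red cam lever at the other end of the skewer fully shut, so that it lies along the jacket, and let go. Keep off the green jacket, which is already clamped.

Things in the scene. Friction and masses are not known exactly. Their poses are not given: they have to be found in the camera images.
- mould: White two-part jacket fixed on a board (190 x 170 mm in x, y). Origin: centre of the board's underside; its -x side faces the robot within 20 degrees. Shell 150 x 128 mm, top z = 68 mm (spout at x = -50: 73). Ears (x +-18, y +-17, up to z = 126 mm) carry a skewer along y at x = 0, z = 108 mm: brass wing nut at its +y end, red lever at its -y end. Left or right of the green jacket.
- wing_nut (a joint): Brass wing nut turning about the jacket's y axis, centre (0, 43, 108) mm in its frame; two wings reach 45 mm from the axis, 20 mm broad along y, 6 mm thick. 0 rad = hard, firm stop, wings level (tops z = 111 mm); negative = loose, the -x wing raised by that angle (starts -0.65 to -0.35). Press that wing down to tighten; stiff, 0.18 N m (some 5 N), stays where left.
- cam_lever (a joint): Red blade swinging level about an upright pin at (0, -40) mm in the jacket's frame (round cam there, 24 mm); reaches 85 mm, 8 to 11 mm thick, z = 98 to 118 mm, free air below. 0 rad = straight out along -y (starts -0.35 to 0.35); grows towards +x, away from the robot; 1.57 = hard stop, shut, along +x. Stays where left. Needs 0.28 N m, rising to 0.41 as the cam bites (7 N at 62 mm).
- spare_mould: Green jacket of the same shape and size, already clamped (wings level, black lever shut along its +x); nothing on it moves. Origin: centre of its board's underside. To be left alone.

How it is judged:
On the way, in this order (a step that is already met when the one before it is completed fails the run):
1. the wing nut is turned until firm (within 10 degrees of its stop) (value of joint wing_nut above -0.175 rad), for 0.2 s.
2. then the cam lever is swung shut (within 10 degrees of its stop) (value of joint cam_lever above 1.395 rad), for 0.2 s.
At the end, for the whole second after the job is handed in: The wing nut is within 10 degrees of its firm stop (wings level) and the red cam lever within 10 degrees of fully shut, both at rest (value of joint wing_nut above -0.175 rad and value of joint cam_lever above 1.395 rad and velocity of joint cam_lever between -0.05 and 0.05 rad/s and velocity of joint wing_nut between -0.05 and 0.05 rad/s); the robot touches nothing.
It fails at once if the green jacket is touched with more than 3 N (contact force between any of the arm, the fingers and spare_mould above 3 N).
It also fails if it takes over 42 s, if anything falls off the work surface, if the arm or the gripper's body presses on something with over 40 N, if the wrist force passes 120 N, or if a joint passes its speed limit or range.

## Robot

A 7-joint arm with a two-finger parallel gripper is mounted at the origin on the work surface. World frame = base frame: x ahead of the robot, y to its left, z up, the work surface at z = 0. Lengths are in m, angles in rad, forces in N, time in s.
With the tool pointing down it reaches from about 0.425 to 0.875 m from the base axis. Payload 4.7 kg.
Tool frame: the origin (TCP) lies midway between the tips of the shut fingers; the grasp point (between the pads) lies 19 mm behind it; z points along the fingers, y is the line along which they close (so a half turn about z gives the same grasp; the last joint's range is limited). The gripper opens to 87 mm and grips with 3 to 60 N. Pads are 19 mm wide; open, the fingers measure 117 mm over their backs; the gripper's body (75 mm by 190 mm) begins 51 mm behind the grasp point.
Start: joints at [-1.151, 0.321, -0.07, 1.45, 0.023, 1.371, -0.057], TCP at [0.257, 0.597, 0.223] pointing down, gripper open.
Joint ranges: [-2.86, 2.86], [-0.3, 2.09], [-1.38, 1.24], [0.06, 2.45], [-1.56, 4.7], [0.09, 2.05], [-2.69, 2.69]. Speed limits (rad/s): [2.57, 2.57, 3.14, 3.14, 3.14, 3.14, 3.14].

## Interface

Orientations are given as a rotation vector (axis times angle).
In Python, from bench import ctrl, eyes, probe_bus, job gives the robot as it stands (ctrl), with the cameras (eyes), the readings (probe_bus) and the job (job).
- The arm moves only by the shell command python3 inch.py 'ROWS' [FORCE]. ROWS is a JSON object whose key "steps" holds a list of rows, 1 to 20 of them, each of 5 numbers: dx, dy, dz in m, then a turn about the tool's z in rad, then the opening from 0.0 (shut) to 1.0 (fully open); each row is the pose to reach, as a shift and turn from the pose commanded when the command began, along the tool's axes at that moment; what a row does not reach only later rows make up. A row lasts 1/10 s, in which the tool goes at most 0.05 m and 0.15 rad, less where a joint would pass 70% of its speed; a pose out of reach is approached as far as the arm can. The fingers move at their own pace and stop on an object; FORCE is the grip in N (left out, the last holds). Time passes only in rows, so rows that do not move let the fingers close. It prints the time, the measured TCP pose, the force, the opening and the grip force at its end. Input that does not fit is refused with a message, and nothing moves.
- probe_bus.get_state(): the state, without advancing time (a new reading comes with each control period).
- eyes.get_image(name): name is "side" or "top"; returns the picture (400x640x3 uint8, red, green, blue); there is no depth.
- eyes.camera_model(name): a dict with "vertical_fov" (degrees; the focal length in pixels is half the picture's height over the tangent of half this angle, whatever the lens; pixels are square), "cx", "cy" (the principal point, pixels), "k1" (the pictures are not rectified: a ray, as slopes to the right and down, at radius r is drawn at 1 + k1 r^2 times it, then the intrinsics apply), "rvec" (rotation vector, rad) and "tvec" (3), from world to camera coordinates, as OpenCV has them. Camera axes: x right, y down, z forward; pixel columns grow to the right and rows downward; lengths in m; the calibration is good to about 2 mm. A picture is of the moment at which its call begins. camera_model takes no time and is no camera call.
- job.close_job(): hands the job in; it is judged then, once.
The state is a dict: "time": time; "joint_positions": joint angles; "qd": joint speeds; "joint_torque": joint torques, N m; "position": TCP position; "tool_rot": TCP orientation; "ft_force": force on the tool from outside, world axes, zero at the start; "torque": the same for the moment, N m; "grip_width": opening from 0.0 (shut) to 1.0 (fully open); "grip_force": force on a finger pad.
Only numpy, scipy, OpenCV 4.12 (cv2) and the standard library are available. Lean on these libraries where they do the work, as an engineer would, in place of code of your own. Each camera call takes 0.05 s, during which the arm holds its last target. There are 200 camera calls.

## Working session

There is one attempt and no reset: what is moved stays moved. The work goes in short steps, Python scripts to look and compute and a shell command to move; the robot and the scene stay as the last step left them, time stands still between calls to the robot, and variables do not carry over. Pictures are saved under pics/ and viewed, at most 10 in all, crops included, and the job is handed in when it is done.

```bash
ls; mkdir -p pics; cat > h.py <<'E'
import numpy as np, cv2
from bench import ctrl, eyes, probe_bus, job
def cam(n):
    m=eyes.camera_model(n); f=200/np.tan(np.radians(m["vertical_fov"])/2)
    R=cv2.Rodrigues(np.array(m["rvec"],float))[0]; t=np.array(m["tvec"],float)
    return m,f,R,t
def ray(n,u,v):
    m,f,R,t=cam(n); xd=np.array([(u-m["cx"])/f,(v-m["cy"])/f]); x=xd.copy()
    for _ in range(30): x=xd/(1+m["k1"]*(x@x))
    d=R.T@np.array([x[0],x[1],1]); return -R.T@t, d/np.linalg.norm(d)
def onz(n,u,v,z):
    c,d=ray(n,u,v); return c+d*(z-c[2])/d[2]
def proj(n,p):
    m,f,R,t=cam(n); q=R@np.array(p,float)+t; x=q[:2]/q[2]; x=x*(1+m["k1"]*(x@x)); return x*f+[m["cx"],m["cy"]]
def two(a,b):
    (c1,d1),(c2,d2)=ray(*a),ray(*b)
    s=np.linalg.lstsq(np.c_[d1,-d2],c2-c1,rcond=None)[0]
    p,q=c1+s[0]*d1,c2+s[1]*d2; return (p+q)/2,np.linalg.norm(p-q)
E
python3 - <<'E'
from h import *
for n in("top","side"):
    cv2.imwrite(f"pics/{n}0.png",eyes.get_image(n)[:,:,::-1]); c,d=ray(n,320,200); print(n,c,d,eyes.camera_model(n)["vertical_fov"])
s=probe_bus.get_state();print(s["position"],s["tool_rot"],s["time"])
E
```

```text
bench.py
inch.py
pics
top [0.4117909  0.00555221 0.95035279] [ 0.13017231 -0.02919151 -0.99106156] 46.6654997442198
side [ 0.51260351 -0.52206736  0.46284174] [ 0.02080379  0.81703358 -0.57621466] 55.52585784765186
[0.25645616 0.59674488 0.22156236] [-6.33021626e-01 -3.07687467e+00  2.63607753e-03] 0.1
```

View pics/top0.png

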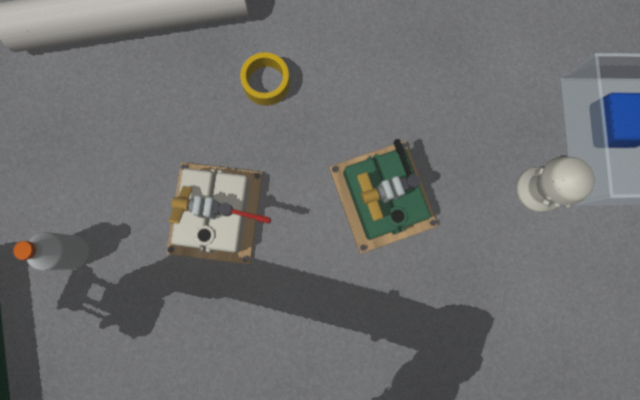

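View pics/side0.png

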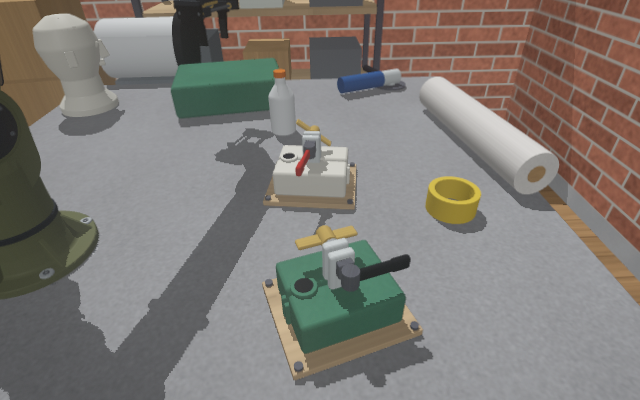

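The top view shows the white jacket at about (213,213), its brass wings at (181,205) and the red lever running from (226,210) to (269,220). The green jacket is to its right at (385,195). The side view shows the red lever tip at (299,170) and the brass wings from (298,123) to (330,143).

```bash
cat > meas.py <<'E'
from h import *
def masks(n,im,box):
    hsv=cv2.cvtColor(im,cv2.COLOR_RGB2HSV).astype(int); h,s,v=hsv[...,0],hsv[...,1],hsv[...,2]
    roi=np.zeros(h.shape,bool); roi[box[1]:box[3],box[0]:box[2]]=1
    return {"red":roi&((h<6)|(h>172))&(s>150)&(v>60),"brass":roi&(h>12)&(h<28)&(s>140)&(v>70),"wood":roi&(h>5)&(h<22)&(s>50)&(s<=140)&(v>60),"white":roi&(s<60)&(v>150)}
def big(m):
    n,l,st,_=cv2.connectedComponentsWithStats(m.astype(np.uint8)); i=1+st[1:,4].argmax(); return l==i
BOX={"top":(155,150,310,275),"side":(255,112,365,215)}
def axis_ends(m):
    ys,xs=np.nonzero(m); p=np.c_[xs,ys].astype(float); c=p.mean(0); d=np.linalg.svd(p-c,full_matrices=False)[2][0]
    s=(p-c)@d; return c,c+d*(s.min()-.5),c+d*(s.max()+.5),len(p)
E
python3 - <<'E'
from meas import *
for n in BOX:
    im=eyes.get_image(n); M=masks(n,im,BOX[n])
    for k in("red","brass"):print(n,k,[np.round(a,1) for a in axis_ends(big(M[k]))])
    q=M["wood"]|M["white"]|M["brass"]; q=big(cv2.morphologyEx(q.astype(np.uint8),cv2.MORPH_CLOSE,np.ones((5,5))))
    ys,xs=np.nonzero(q); r=cv2.minAreaRect(np.c_[xs,ys].astype(np.float32)); print(n,r,cv2.boxPoints(r).round(1).tolist())
    if n=="top":
        for b in cv2.boxPoints(r): print(onz(n,*b,.015).round(4))
    x0,y0,x1,y1=BOX[n]; ov=im.copy(); ov[M["wood"]]=(255,0,255); ov[M["red"]]=(0,255,255);ov[M["brass"]]=(0,0,255)
    cv2.imwrite(f"pics/c_{n}.png",cv2.resize(np.hstack([im[y0:y1,x0:x1],ov[y0:y1,x0:x1]])[:,:,::-1],None,fx=2.5 if n=="top" else 3.5,fy=2.5 if n=="top" else 3.5,interpolation=cv2.INTER_CUBIC))
a,b=(cv2.imread(f"pics/c_{n}.png") for n in BOX)
w=max(a.shape[1],b.shape[1]); P=lambda i:cv2.copyMakeBorder(i,0,0,0,w-i.shape[1],cv2.BORDER_CONSTANT)
o=np.vstack([P(a),P(b)]);s=min(800/o.shape[1],600/o.shape[0]);cv2.imwrite("pics/c.png",cv2.resize(o,None,fx=s,fy=s))
E
```

```text
top red [array([252.2, 216. ]), array([230.6, 210.4]), array([269.6, 220.5]), np.int64(148)]
top brass [array([179.2, 203.9]), array([172.6, 202.4]), array([186.1, 205.5]), np.int64(80)]
top ((212.82992553710938, 212.30392456054688), (86.91593933105469, 93.59846496582031), 7.431407928466797) [[163.6999969482422, 253.10000610351562], [175.8000030517578, 160.3000030517578], [262.0, 171.5], [249.89999389648438, 264.29998779296875]]
[0.4309 0.2927 0.015 ]
[0.6204 0.2736 0.015 ]
[0.5949 0.0961 0.015 ]
[0.4068 0.1199 0.015 ]
side red [array([301.8, 160.1]), array([307.7, 149.8]), array([296.8, 169. ]), np.int64(68)]Traceback (most recent call last):
  File "<stdin>", line 4, in <module>
  File "meas.py", line 7, in big
    n,l,st,_=cv2.connectedComponentsWithStats(m.astype(np.uint8)); i=1+st[1:,4].argmax(); return l==i
                                                                       ~~~~~~~~~~~~~~~^^
ValueError: attempt to get argmax of an empty sequence
```

```bash
sed -i 's/(s>140)&(v>70)/(s>115)\&(v>70)/; s/(s<=140)/(s<=115)/; s/(h>12)/(h>10)/' meas.py
sed -i 's/(255,112,365,215)/(255,118,365,215)/' meas.py
python3 - <<'E'
from meas import *
for n in BOX:
    im=eyes.get_image(n); M=masks(n,im,BOX[n])
    for k in("red","brass"):print(n,k,[np.round(a,1) for a in axis_ends(big(M[k]))])
    x0,y0,x1,y1=BOX[n]; ov=im.copy(); ov[M["wood"]]=(255,0,255); ov[M["red"]]=(0,255,255);ov[M["brass"]]=(0,0,255)
    f=2.5 if n=="top" else 3.5
    cv2.imwrite(f"pics/c_{n}.png",cv2.resize(np.hstack([im[y0:y1,x0:x1],ov[y0:y1,x0:x1]])[:,:,::-1],None,fx=f,fy=f,interpolation=cv2.INTER_CUBIC))
a,b=(cv2.imread(f"pics/c_{n}.png") for n in BOX)
w=max(a.shape[1],b.shape[1]); P=lambda i:cv2.copyMakeBorder(i,0,0,0,w-i.shape[1],cv2.BORDER_CONSTANT)
o=np.vstack([P(a),P(b)]);s=min(800/o.shape[1],600/o.shape[0]);print(s);cv2.imwrite("pics/c.png",cv2.resize(o,None,fx=s,fy=s))
E
```

```text
top red [array([252.3, 216. ]), array([231.3, 210.5]), array([269.4, 220.4]), np.int64(146)]
top brass [array([179.5, 204.7]), array([187.3, 186.3]), array([172. , 222.5]), np.int64(375)]
side red [array([301.9, 160. ]), array([307.7, 149.8]), array([296.9, 169.1]), np.int64(68)]
side brass [array([308.1, 126.4]), array([296.3, 121.4]), array([317.4, 130.3]), np.int64(60)]
0.9202453987730062
```

View pics/c.png

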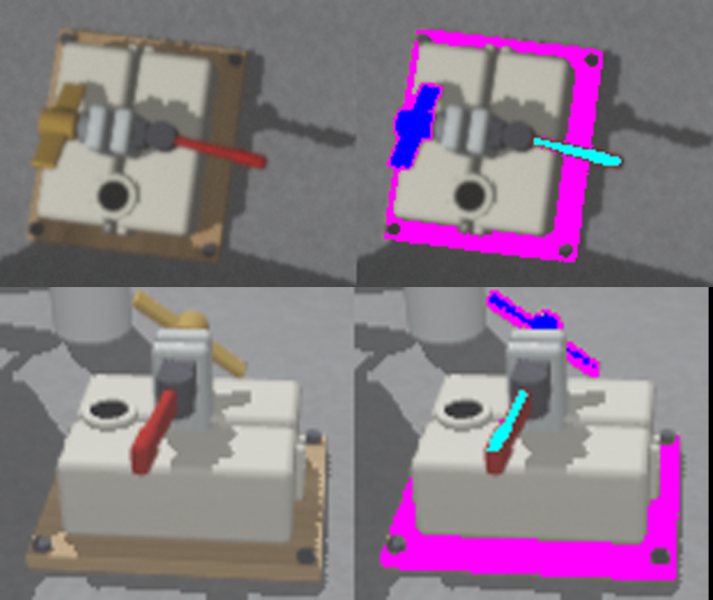

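The crop shows clean masks. The board corners in the top view are at about (180,163), (262,172), (251,264) and (167,254). The raised wing tip is at (172,222) in the top view and (297,121) in the side view.

```bash
cat > pose.py <<'E'
from meas import *
C=[(180.2,162.6),(262,171.7),(250.6,263.9),(167.2,254.3)]
for z in(.01,.015,.02):
    P=np.array([onz("top",*c,z) for c in C])
    print(z,"centre",P.mean(0).round(4),"x len",[np.linalg.norm(P[0]-P[3]).round(4),np.linalg.norm(P[1]-P[2]).round(4)],"y len",[np.linalg.norm(P[0]-P[1]).round(4),np.linalg.norm(P[2]-P[3]).round(4)])
    x=P[0]-P[3]+P[1]-P[2]; y=P[0]-P[1]+P[3]-P[2]; print("yaw",np.arctan2(x[1],x[0]),np.arctan2(-y[0],y[1]))
for nm,t,s in(("wing-x",(172.2,222),(297,121.5)),("wing+x",(187.2,187),(330.5,143.5)),("lever tip",(269.4,220.4),(297.5,168)),("lever root",(231.3,210.5),(308,150))):
    p,e=two(("top",*t),("side",*s)); print(nm,p.round(4),e.round(4))
E
python3 pose.py
```

```text
0.01 centre [0.512  0.1921 0.01  ] x len [np.float64(0.1892), np.float64(0.1892)] y len [np.float64(0.1705), np.float64(0.1693)]
yaw -0.11585177783984543 -0.12385517961310774
0.015 centre [0.5115 0.1911 0.015 ] x len [np.float64(0.1882), np.float64(0.1882)] y len [np.float64(0.1696), np.float64(0.1684)]
yaw -0.11585177783984563 -0.12385517961310748
0.02 centre [0.511  0.1901 0.02  ] x len [np.float64(0.1872), np.float64(0.1872)] y len [np.float64(0.1687), np.float64(0.1675)]
yaw -0.1158517778398455 -0.12385517961310803
wing-x [0.4844 0.2439 0.1306] 0.0027
wing+x [0.5553 0.2313 0.0821] 0.0036
lever tip [0.4868 0.073  0.1152] 0.0028
lever root [0.506  0.142  0.1146] 0.0037
```

```bash
cat > go.py <<'E'
import sys; from h import *
from scipy.spatial.transform import Rotation as Ro
s=probe_bus.get_state(); R=Ro.from_rotvec(s["tool_rot"]).as_matrix(); p=np.array(s["position"])
print("t",s["time"],"pos",p.round(4),"yaw of y",np.arctan2(R[1,1],R[0,1]).round(4),"F",np.round(s["ft_force"],1),"j7",np.round(s["joint_positions"][6],2))
for a in sys.argv[1:]:
    x,y,z,yaw=map(float,a.split(",")); print((R.T@(np.array([x,y,z])-p)).round(4),"turn",round(-(yaw-np.arctan2(R[1,1],R[0,1])),3))
E
python3 - <<'E'
from h import *
print(two(("top",24,250),("side",279.5,74)))
E
python3 go.py 0.4828,0.2403,0.18,1.451
```

```text
(array([0.43655182, 0.488996  , 0.15893452]), np.float64(0.0026478391501846043))
t 0.3 pos [0.2565 0.5971 0.2222] yaw of y 1.1651 F [ 0.6 -0.4  0.2] j7 -0.06
[-0.3487 -0.2385  0.0423] turn -0.286
```

```bash
python3 inch.py '{"steps": [[-0.02, -0.014, 0, 0, 0], [-0.06, -0.04, 0, -0.05, 0], [-0.1, -0.07, 0, -0.1, 0], [-0.14, -0.1, 0, -0.14, 0], [-0.18, -0.125, 0, -0.18, 0], [-0.22, -0.15, 0, -0.22, 0], [-0.26, -0.18, 0, -0.25, 0], [-0.3, -0.205, 0, -0.286, 0], [-0.33, -0.225, 0.01, -0.286, 0], [-0.345, -0.235, 0.03, -0.286, 0], [-0.3487, -0.2385, 0.0423, -0.286, 0], [-0.3487, -0.2385, 0.0423, -0.286, 0], [-0.3487, -0.2385, 0.0423, -0.286, 0]]}' 30
python3 go.py 0.4828,0.2403,0.111,1.451
python3 - <<'E'
from h import *
a=eyes.get_image("top")[140:290,130:330,::-1];b=eyes.get_image("side")[70:220,230:430,::-1]
cv2.imwrite("pics/d.png",cv2.resize(np.hstack([a,b]),None,fx=2,fy=2,interpolation=2))
E
```

```text
time: 1.6
position: [0.482, 0.2421, 0.1803]
tool_rot: [-0.184, -3.136, -0.001]
ft_force: [-0.9, 0.2, 0.1]
grip_width: 0.009
grip_force: 0.0
t 1.6 pos [0.482  0.2421 0.1803] yaw of y 1.4533 F [-0.9  0.2  0.1] j7 0.96
[-0.0011 -0.0018  0.0693] turn 0.002
```

View pics/d.png

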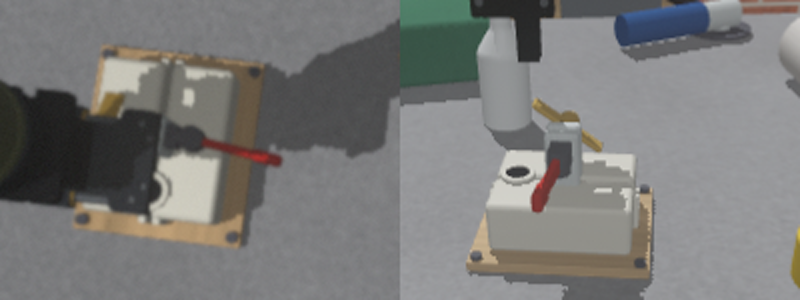

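```bash
python3 - <<'E'
from h import *
for p in((.482,.2421,.1803),(.482,.2421,.13),(.4844,.2439,.1306),(.5185,.236,.108),(.4735,.242,.108)): print(p,proj("side",p).round(1))
E
```

```text
(0.482, 0.2421, 0.1803) [294.   99.5]
(0.482, 0.2421, 0.13) [295.2 122.2]
(0.4844, 0.2439, 0.1306) [296.4 121.6]
(0.5185, 0.236, 0.108) [312.6 132.4]
(0.4735, 0.242, 0.108) [291.9 131.8]
```

```bash
python3 inch.py '{"steps": [[-0.003, -0.002, 0.015, 0, 0], [-0.003, -0.002, 0.03, 0, 0], [-0.003, -0.002, 0.038, 0, 0], [-0.003, -0.002, 0.043, 0, 0], [-0.003, -0.002, 0.047, 0, 0], [-0.003, -0.002, 0.051, 0, 0], [-0.003, -0.002, 0.055, 0, 0], [-0.003, -0.002, 0.059, 0, 0], [-0.003, -0.002, 0.062, 0, 0], [-0.003, -0.002, 0.065, 0, 0], [-0.003, -0.002, 0.067, 0, 0], [-0.003, -0.002, 0.067, 0, 0]]}'; python3 go.py 0.4838,0.2403,0.109,1.451
```

```text
time: 2.9
position: [0.4853, 0.2387, 0.1133]
tool_rot: [-0.187, -3.136, -0.001]
ft_force: [-0.8, 1.5, 2.8]
grip_width: 0.007
grip_force: 0.9
t 2.9 pos [0.4853 0.2387 0.1133] yaw of y 1.4516 F [-0.8  1.5  2.8] j7 0.98
[0.0017 0.0014 0.0043] turn 0.001
```

```bash
python3 inch.py '{"steps": [[0, 0, 0.002, 0, 0], [0, 0, 0.003, 0, 0], [0, 0, 0.004, 0, 0], [0, 0, 0.004, 0, 0]]}'; python3 go.py
```

```text
time: 3.3
position: [0.4857, 0.2386, 0.1113]
tool_rot: [0.188, 3.136, 0.002]
ft_force: [-6.6, -0.7, 13.8]
grip_width: 0.005
grip_force: 7.3
t 3.3 pos [0.4857 0.2386 0.1113] yaw of y 1.4511 F [-6.6 -0.7 13.8] j7 0.98
```

```bash
python3 inch.py '{"steps": [[0, 0, 0.001, 0, 0], [0, 0, 0.002, 0, 0], [0, 0, 0.002, 0, 0]]}'; python3 go.py
python3 - <<'E'
from h import *
a=eyes.get_image("top")[140:290,130:330,::-1];b=eyes.get_image("side")[90:190,250:383,::-1]
cv2.imwrite("pics/e.png",np.hstack([cv2.resize(a,(400,300)),cv2.resize(b,(400,300),interpolation=2)]))
E
```

```text
time: 3.6
position: [0.4857, 0.2387, 0.1111]
tool_rot: [0.188, 3.136, 0.003]
ft_force: [-10.6, -2.6, 25.0]
grip_width: 0.003
grip_force: 12.5
t 3.6 pos [0.4857 0.2387 0.1111] yaw of y 1.451 F [-10.6  -2.6  25. ] j7 0.98
```

View pics/e.png

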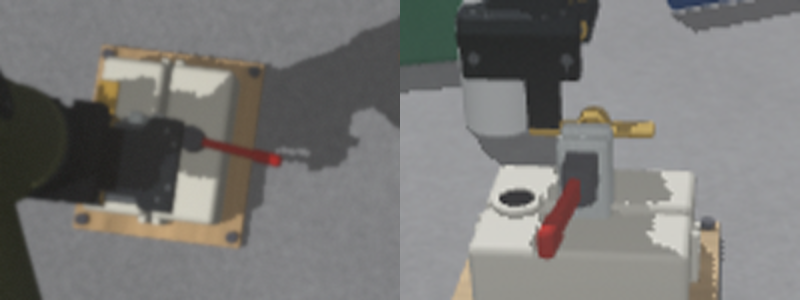

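The wings are level and the nut is firm: 25 N at z = 0.111. Next I lift off and move to the lever's robot side.

```bash
python3 inch.py '{"steps": [[0, 0, -0.03, 0, 0], [0, 0, -0.07, 0, 0], [0, 0, -0.07, 0, 0]]}'; python3 go.py 0.4571,0.0979,0.18,-0.25
cat > arc.py <<'E'
from h import *
from scipy.spatial.transform import Rotation as Ro
s=probe_bus.get_state(); R=Ro.from_rotvec(s["tool_rot"]).as_matrix(); p=np.array(s["position"]); yw=np.arctan2(R[1,1],R[0,1])
import sys; off=float(sys.argv[1]); O=np.array([.512,.192]);yj=-.12; J=np.array([[np.cos(yj),-np.sin(yj)],[np.sin(yj),np.cos(yj)]])
print(s["time"],p.round(4),yw.round(3),np.round(s["ft_force"],1))
for th in map(float,sys.argv[2:]):
    d=np.array([np.sin(th),-np.cos(th)]);u=np.array([np.cos(th),np.sin(th)])
    w=O+J@(np.array([0,-.04])+.065*d-off*u); t=R.T@(np.array([*w,.088])-p); tr=-(yj+th-yw); print(th,t.round(4),round((tr+np.pi)%(2*np.pi)-np.pi,3))
E
```

```text
time: 4.0
position: [0.4894, 0.2391, 0.1825]
tool_rot: [0.189, 3.127, 0.008]
ft_force: [0.2, 0.2, 0.9]
grip_width: 0.007
grip_force: 0.0
t 4.0 pos [0.4894 0.2391 0.1825] yaw of y 1.4502 F [0.2 0.2 0.9] j7 0.97
[ 0.0151 -0.144   0.0016] turn 1.7
```

```bash
python3 inch.py '{"steps": [[0, -0.012, 0, 0.14, 0], [0.003, -0.026, 0, 0.28, 0], [0.005, -0.04, 0, 0.42, 0], [0.006, -0.054, 0, 0.56, 0], [0.008, -0.068, 0, 0.7, 0], [0.01, -0.082, 0, 0.84, 0], [0.011, -0.096, 0, 0.98, 0], [0.013, -0.11, 0, 1.12, 0], [0.014, -0.124, 0, 1.26, 0], [0.015, -0.138, 0, 1.4, 0], [0.015, -0.144, 0, 1.54, 0], [0.015, -0.144, 0, 1.68, 0], [0.015, -0.144, 0, 1.7, 0], [0.015, -0.144, 0, 1.7, 0], [0.015, -0.144, 0, 1.7, 0]]}'; python3 arc.py .035 -0.13
python3 - <<'E'
from h import *
a=eyes.get_image("top")[140:290,130:330,::-1];b=eyes.get_image("side")[80:200,230:390,::-1]
cv2.imwrite("pics/f.png",np.hstack([cv2.resize(a,(400,300)),cv2.resize(b,(400,300),interpolation=2)]))
E
```

```text
time: 5.5
position: [0.4535, 0.0969, 0.177]
tool_rot: [2.478, 1.931, -0.0]
ft_force: [0.1, 0.1, 0.5]
grip_width: -0.001
grip_force: 0.0
5.5 [0.4535 0.0969 0.177 ] -0.247 [0.1 0.1 0.5]
-0.13 [0.002  0.0033 0.089 ] 0.003
```

View pics/f.png

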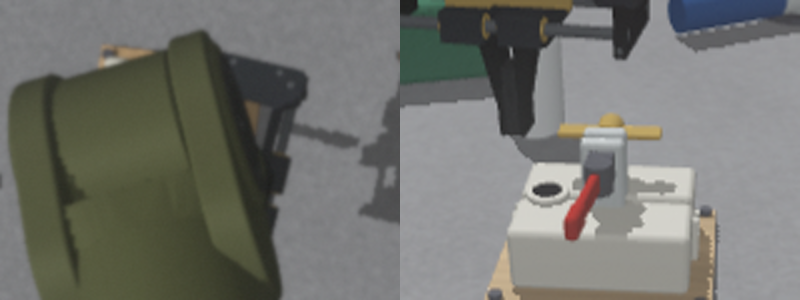

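The side view shows the wings level at (560–660,131) in the crop. The shut fingers are left of the lever and ready to descend.

```bash
python3 inch.py '{"steps": [[0.002, 0.002, 0.03, 0, 0], [0.002, 0.003, 0.06, 0, 0], [0.002, 0.003, 0.08, 0, 0], [0.002, 0.003, 0.089, 0, 0], [0.002, 0.003, 0.089, 0, 0]]}'; python3 arc.py .02 -0.13 0 0.15 0.3 0.45 0.6 0.75 0.9 1.05 1.2 1.35 1.5 1.6
```

```text
time: 6.1
position: [0.4561, 0.0979, 0.0873]
tool_rot: [-2.479, -1.929, 0.004]
ft_force: [-0.5, -0.5, -0.2]
grip_width: 0.001
grip_force: 0.0
6.1 [0.4561 0.0979 0.0873] -0.248 [-0.5 -0.5 -0.2]
-0.13 [ 0.0003  0.0161 -0.0007] 0.002
0.0 [-0.0018  0.0247 -0.0008] -0.128
0.15 [-0.0028  0.0348 -0.0008] -0.278
0.3 [-0.0022  0.045  -0.0008] -0.428
0.45 [-0.0001  0.055  -0.0008] -0.578
0.6 [ 0.0034  0.0645 -0.0008] -0.728
0.75 [ 0.0083  0.0734 -0.0009] -0.878
0.9 [ 0.0145  0.0815 -0.0009] -1.028
1.05 [ 0.0219  0.0886 -0.0009] -1.178
1.2 [ 0.0302  0.0945 -0.0009] -1.328
1.35 [ 0.0393  0.0991 -0.0009] -1.478
1.5 [ 0.049   0.1022 -0.001 ] -1.628
1.6 [ 0.0557  0.1035 -0.001 ] -1.728
```

```bash
python3 inch.py '{"steps": [[0, 0.008, 0, 0, 0], [0, 0.016, 0, 0, 0], [-0.001, 0.02, 0, -0.06, 0], [-0.002, 0.025, 0, -0.128, 0], [-0.0025, 0.03, 0, -0.2, 0], [-0.003, 0.035, 0, -0.278, 0], [-0.0025, 0.04, 0, -0.35, 0], [-0.002, 0.045, 0, -0.428, 0], [-0.001, 0.05, 0, -0.5, 0], [0, 0.055, 0, -0.578, 0], [0.002, 0.06, 0, -0.65, 0], [0.0034, 0.0645, 0, -0.728, 0], [0.0034, 0.0645, 0, -0.728, 0]]}'; python3 arc.py .02 0.6 0.75 0.9 1.05 1.2 1.35 1.5 1.57 1.62
```

```text
time: 7.4
position: [0.521, 0.0855, 0.0891]
tool_rot: [1.631, 2.685, 0.001]
ft_force: [-3.1, 0.8, 2.1]
grip_width: 0.006
grip_force: 1.1
7.4 [0.521  0.0855 0.0891] 0.479 [-3.1  0.8  2.1]
0.6 [ 0.0006 -0.0014  0.0011] -0.001
0.75 [-0.0016  0.0085  0.0011] -0.151
0.9 [-0.0024  0.0187  0.0011] -0.301
1.05 [-0.0016  0.0288  0.0012] -0.451
1.2 [0.0007 0.0388 0.0012] -0.601
1.35 [0.0045 0.0482 0.0012] -0.751
1.5 [0.0096 0.057  0.0012] -0.901
1.57 [0.0124 0.0609 0.0012] -0.971
1.62 [0.0146 0.0635 0.0012] -1.021
```

```bash
python3 inch.py '{"steps": [[-0.001, 0.005, 0, -0.075, 0], [-0.0016, 0.01, 0, -0.151, 0], [-0.002, 0.015, 0, -0.225, 0], [-0.0024, 0.02, 0, -0.301, 0], [-0.002, 0.025, 0, -0.375, 0], [-0.0016, 0.03, 0, -0.451, 0], [0, 0.035, 0, -0.525, 0], [0.001, 0.04, 0, -0.601, 0], [0.003, 0.045, 0, -0.675, 0], [0.0045, 0.049, 0, -0.751, 0], [0.0045, 0.049, 0, -0.751, 0]]}'; python3 arc.py .02 1.35 1.5 1.57 1.62
python3 - <<'E'
from h import *
a=eyes.get_image("top")[140:290,130:330,::-1];b=eyes.get_image("side")[80:200,230:390,::-1]
cv2.imwrite("pics/g.png",np.hstack([cv2.resize(a,(400,300)),cv2.resize(b,(400,300),interpolation=2)]))
E
```

```text
time: 8.5
position: [0.5629, 0.1103, 0.089]
tool_rot: [0.536, 3.094, -0.002]
ft_force: [-0.1, -3.6, 2.4]
grip_width: 0.004
grip_force: 2.1
8.5 [0.5629 0.1103 0.089 ] 1.227 [-0.1 -3.6  2.4]
1.35 [0.0015 0.0009 0.001 ] -0.003
1.5 [-0.0008  0.0109  0.001 ] -0.153
1.57 [-0.0013  0.0156  0.001 ] -0.223
1.62 [-0.0015  0.019   0.001 ] -0.273
```

View pics/g.png

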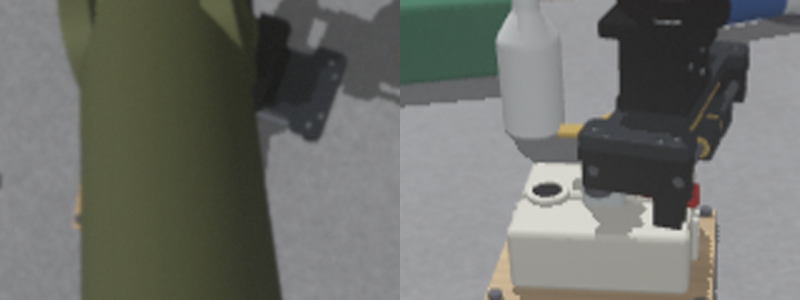

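The lever's red tip shows at (693,195) behind the finger, so it is nearly shut. I'll push on to the stop.

```bash
python3 inch.py '{"steps": [[0.0005, 0.006, 0, -0.08, 0], [0, 0.011, 0, -0.153, 0], [0, 0.014, 0, -0.19, 0], [0, 0.017, 0, -0.223, 0], [0, 0.019, 0, -0.223, 0], [0, 0.019, 0, -0.223, 0]]}'; python3 arc.py .02 1.57
```

```text
time: 9.2
position: [0.5703, 0.1278, 0.089]
tool_rot: [0.191, 3.131, -0.002]
ft_force: [1.9, -5.4, 1.3]
grip_width: 0.008
grip_force: 2.5
9.2 [0.5703 0.1278 0.089 ] 1.449 [ 1.9 -5.4  1.3]
1.57 [ 0.0005 -0.0033  0.001 ] -0.001
```

```bash
python3 inch.py '{"steps": [[0, 0.002, 0, 0, 0], [0, 0.004, 0, 0, 0], [0, 0.004, 0, 0, 0]]}'; python3 go.py; python3 inch.py '{"steps": [[0, 0.002, 0, 0, 0], [0, 0.003, 0, 0, 0], [0, 0.003, 0, 0, 0]]}'; python3 go.py
```

```text
time: 9.5
position: [0.5707, 0.1302, 0.089]
tool_rot: [0.192, 3.131, -0.005]
ft_force: [2.3, -8.1, 1.3]
grip_width: 0.008
grip_force: 3.9
t 9.5 pos [0.5707 0.1302 0.089 ] yaw of y 1.448 F [ 2.3 -8.1  1.3] j7 1.22
time: 9.8
position: [0.5707, 0.1304, 0.0889]
tool_rot: [0.195, 3.132, -0.01]
ft_force: [0.8, -13.4, 2.7]
grip_width: 0.003
grip_force: 6.4
t 9.8 pos [0.5707 0.1304 0.0889] yaw of y 1.4463 F [  0.8 -13.4   2.7] j7 1.21
```

```bash
python3 inch.py '{"steps": [[0, 0, 0, 0, 0], [0, -0.015, 0, 0, 0], [0, -0.03, 0, 0, 0], [0, -0.03, -0.03, 0, 0], [0, -0.03, -0.07, 0, 0], [0, -0.03, -0.11, 0, 0], [-0.03, -0.03, -0.15, 0, 0], [-0.07, -0.03, -0.16, 0, 0], [-0.1, -0.03, -0.16, 0, 0], [0, -0.05, -0.16, 0, 0], [0.04, -0.09, -0.16, 0, 0], [0.08, -0.13, -0.16, 0, 0], [0.11, -0.17, -0.16, 0, 0], [0.11, -0.2, -0.16, 0, 0], [0.11, -0.23, -0.16, 0, 0], [0.11, -0.25, -0.16, 0, 0], [0.11, -0.25, -0.16, 0, 0]]}'; python3 go.py
python3 - <<'E'
from h import *
a=eyes.get_image("top")[140:290,130:330,::-1];b=eyes.get_image("side")[80:200,230:390,::-1]
cv2.imwrite("pics/i.png",np.hstack([cv2.resize(a,(400,300)),cv2.resize(b,(400,300),interpolation=2)]))
E
```

```text
time: 11.5
position: [0.4288, -0.1027, 0.2488]
tool_rot: [0.198, 3.133, 0.002]
ft_force: [0.2, 0.7, 0.5]
grip_width: 0.003
grip_force: 0.0
t 11.5 pos [ 0.4288 -0.1027  0.2488] yaw of y 1.4448 F [0.2 0.7 0.5] j7 1.56
```

View pics/i.png

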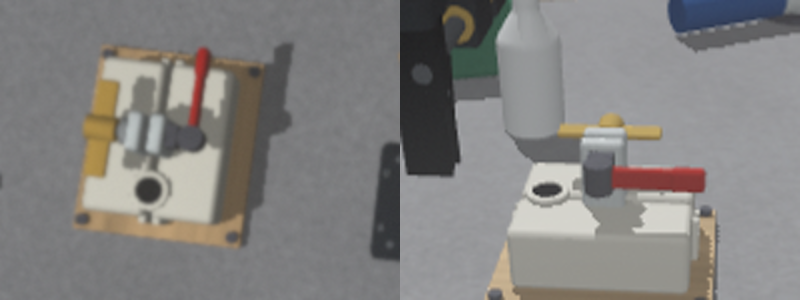

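The lever lies along the jacket, from (192,138) to (203,52) in the crop and parallel to the board edge. The wings are level and the arm is clear.

```bash
python3 -c "
from bench import ctrl, eyes, probe_bus, job
print(job.close_job())"
```

```text
the job is handed in; nothing more can be done
None
```

I tightened the wing nut to its stop with the wings level, swung the red cam lever fully shut along the jacket, kept the arm off the green jacket and handed the job in at about 11.6 s; no verdict was returned.

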